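Park a valve body on the angled block and stand it up by its stem

ROBOT

A 7-joint arm with a two-finger parallel gripper is mounted at the origin on a cart in front of the work surface, level with it; the furniture and walls round the work are solid. World frame = base frame: x ahead of the robot, y to its left, z up, the work surface at z = 0. Lengths are in m, angles in rad, forces in N, time in s.
With the tool pointing down it reaches from about 0.425 to 1.025 m from the base axis. Payload 3.6 kg.
Tool frame: the origin (TCP) lies on the centre line of the jaws, within the pads' length; the fingertips stand 8 mm ahead of it and the grasp point (between the pads) lies 11 mm behind it; z points along the fingers, y is the direction in which the jaws open and shut (so a half turn about z gives the same grasp; the last joint's range is limited). The gripper opens to 85 mm and grips with 20 to 120 N. Pads are 22 mm wide; open, the fingers measure 114 mm over their backs; the gripper's body (76 mm by 85 mm) begins 54 mm behind the grasp point. The pads swing forward as they close: fully open they stand 13 mm farther back than shut.
Start: joints at [1.204, 0.591, 0.048, 1.609, -0.033, 0.943, -0.034], TCP at [0.195, -0.698, 0.239] pointing down, gripper open.
Joint ranges: [-2.69, 2.69], [-0.47, 2.24], [-1.27, 1.36], [0.19, 2.51], [-1.53, 4.68], [0.08, 2.07], [-3.09, 3.09]. Speed limits (rad/s): [2.57, 2.57, 3.14, 3.14, 3.14, 3.14, 3.14].

INTERFACE

Orientations are given as a rotation vector (axis times angle).
In Python, from station import bot gives the robot as it stands.
- The arm moves only by the shell command python3 -m inch 'ROWS' [FORCE]. ROWS is JSON, a list of rows, each a list of 3 entries, a list of its own where there are three numbers: the shift along the tool's x, y, z in m, then the turn about the tool's z in rad, then the finger opening in m, from 0 to 0.0854. In form: [[[x, y, z], turn, claw], ...]. A call has exactly 10 rows; each row shifts and turns the pose as measured when the row begins, along the tool's axes as they then stand; what a row does not reach is not made up. A row lasts 1/12 s, in which the tool goes at most 41.7 mm and 7.16 degrees, less where a joint would pass 70% of its speed; a pose out of reach is approached as far as the arm can. A call is refused whole if a number of a shift passes 0.0417 or a number of a turn 0.125, either way. A call with a gripper value outside its range is refused whole. The fingers move at their own pace and stop on an object; FORCE is the grip in N (left out, the last holds). Time passes only in rows, so rows that do not move let the fingers close, or fill a call up. It gives the time, the measured TCP pose, the force and the opening at its end, in the units of the state.
- bot.read_state(): the state, without advancing time (a new reading comes with each control period).
- bot.snapshot(name): name is "scene" or "top" or "wrist"; returns the picture (420x560x3 uint8, red, green, blue); there is no depth.
- bot.camera_model(name): a dict with "intrinsics" (3x3 intrinsics, pixels), "R" (3x3) and "t" (3): a world point X has camera coordinates R X + t. Camera axes: x right, y down, z forward; pixel columns grow to the right and rows downward; lengths in m; the calibration is good to about 2 mm. The wrist camera is an equidistant fisheye: a pixel r from the principal point sees the ray r / f radians off the axis. A picture is of the moment at which its call begins: read the wrist's pose just before it. camera_model takes no time and is no camera call; for the wrist camera it gives the pose at the moment of the call.
- bot.job_done(): hands the job in, once; it reports no verdict.
The state is a dict: "t": time; "joint_pos": joint angles; "qvel": joint speeds; "joint_efforts": joint torques, N m; "position": TCP position; "eef_rot": TCP orientation; "ft_force": force on the tool from outside, world axes, zero at the start; "ft_torque": the same for the moment, N m; "finger_gap": opening from 0.0 (shut) to 1.0 (fully open).
Only numpy, scipy, OpenCV 4.12 (cv2) and the standard library are available. Lean on these libraries where they do the work, as an engineer would, in place of code of your own. Each camera call takes 0.05 s, during which the arm holds its last target. There are 200 camera calls.

TASK

The brass valve body is lying on its side and has to stand on the assembly plate for fitting. Park it on the angled block, flat on the slope with its square foot against the lip and its stem pointing up, and let go; then take it again by its round stem and stand it upright on its foot inside the shallow square nest of the plate. Leave the tools round about where they are.

Things in the scene. Friction and masses are not known exactly. Their poses are not given: they have to be found in the camera images.
- valve: Brass valve body, 150 mm long, 0.3 to 0.6 kg, lying level on a flat side. Along +x from its foot end: square foot 12 long, 44 x 44; round waist 28 long, 30 across; square body 44 x 44 x 44; collar 12 long, 34 across; bare round stem 54 long, 26 across (mm). Origin: mid-length, on the underside at the start. x runs foot to stem, y and z are square to the flat sides, z up at the start.
- valve_center (a point): Middle of the valve body's square body, on the centre line (22 mm from the flat sides), 62 mm from the foot's end face; also the balance point. Axes as for the valve body.
- valve_foot (a point): Centre of the end face of the valve body's square foot: the face it is to stand on. Axes as for the valve body.
- valve_stem (a point): Middle of the valve body's round stem, on the centre line, 123 mm from the foot's end face; the bare stem reaches 27 mm either way from here. Axes as for the valve body.
- block: Angled block: fixed steel rest, base 115 x 104 mm, 93 mm high. A flat slope at 45 degrees, 95 mm long and 76 mm wide, rises towards +x; at its bottom a toe lip, square to the slope, is 20 mm high. y is level across the slope, z up. Origin: on the bench, under the middle.
- block_seat (a point): Where the centre of the foot's end face lies when the valve body is parked in the angled block: flat side on the slope, foot against the lip, mid-width, stem pointing up the slope (x + z). 22 mm from the slope, in the lip's face. Parked, the part stays by its weight; its stem overhangs the slope's top, free all round. Axes as for the block.
- nest_floor (a point): Centre of the floor of the square nest on the assembly plate: a fixed aluminium plate 116 x 116 x 10 mm; the nest is 64 x 64 mm inside, framed by dark rims 8 mm wide standing 6 mm above its floor. The floor is 10 mm above the bench. The foot fits in at any yaw. x and y along the rims, z up.
- tape_measure: Bystander: yellow tape measure standing on edge, 36 x 84 x 62 mm, loose. Origin at the centre of its underside.
- spanner: Bystander: steel spanner lying flat, 188 mm long, loose. Origin at the centre of its underside.
- flat_file: Bystander: flat file with an orange handle, 243 mm long, loose. Origin at the centre of its underside.
- spring_clamp: Bystander: orange spring clamp lying flat, 71 x 114 mm, loose. Origin at the centre of its underside.
Not all that is in view belongs to the job. There is more than one size of the valve; the job needs the larger.

How it is judged:
On the way, in this order (a step that is already met when the one before it is completed fails the run):
1. the valve body is parked on the angled block, foot against the lip, stem up the slope, and let go (contact force between valve and block above 0.5 N and contact force between valve and the fingers below 0.1 N and distance between valve_foot and block_seat below 0.022 m and angle between valve_center's own x axis and vertical between 0.65 and 0.92 rad and linear speed of valve below 0.02 m/s), for 0.2 s.
2. the valve body is held by its stem, clear of the angled block (x of the grasp point in the frame of valve_center above 0.028 m and contact force between valve and the fingers above 1 N and contact force between valve and block below 0.05 N and height (world z) of valve_center above 0.06 m), for 0.1 s.
At the end, for the whole second after the job is handed in: The valve body stands upright (within 0.06 rad) and still on its foot, flat on the floor of the nest (foot face within 4 mm of it in height, its centre within 16 mm of the nest's), and is let go (horizontal distance between valve_foot and nest_floor below 0.016 m and z of valve_foot in the frame of nest_floor between -0.004 and 0.004 m and angle between valve_center's own x axis and vertical below 0.06 rad and linear speed of valve below 0.02 m/s and angular speed of valve below 0.1 rad/s and contact force between valve and the fingers below 0.1 N); the robot touches nothing.
It fails at once if one of the loose tools is moved by more than 30 mm (distance of any of tape_measure, spanner, flat_file, spring_clamp from where it was at the start of the episode above 0.03 m).
It also fails if it takes over 48 s, if anything falls off the work surface, if the arm or the gripper's body presses on something with over 40 N, if the wrist force passes 120 N, or if a joint passes its speed limit or range.

## Working session

There is one attempt and no reset: what is moved stays moved. The work goes in short steps, Python scripts to look and compute and a shell command to move; the robot and the scene stay as the last step left them, time stands still between calls to the robot, and variables do not carry over. Pictures are saved under pics/ and viewed, about 8 in all and at most 12, crops included, and the job is handed in when it is done.

```bash
ls; mkdir -p pics; cat > h.py <<'E'
import numpy as np,cv2
from station import bot
from scipy.spatial.transform import Rotation as Rn
def save(n,fn,crop=None,scale=1):
    im=bot.snapshot(n)
    if crop: im=im[crop[1]:crop[3],crop[0]:crop[2]]
    im=cv2.resize(im,None,fx=scale,fy=scale,interpolation=cv2.INTER_CUBIC)
    cv2.imwrite('pics/'+fn,im[:,:,::-1])
def ray(m,u,v,fish=False):
    K=np.array(m['intrinsics']);R=np.array(m['R']);t=np.array(m['t'])
    x=(u-K[0,2])/K[0,0];y=(v-K[1,2])/K[1,1]
    if fish:
        r=np.hypot(x,y);d=np.array([x/r*np.sin(r),y/r*np.sin(r),np.cos(r)]) if r>0 else np.array([0,0,1.])
    else: d=np.array([x,y,1.])
    return -R.T@t,R.T@d
def onz(m,u,v,z,fish=False):
    o,d=ray(m,u,v,fish);return o+d*(z-o[2])/d[2]
def proj(m,X):
    c=np.array(m['R'])@np.array(X)+np.array(m['t']);K=np.array(m['intrinsics']);p=K@c;return p[:2]/p[2]
E
python3 - <<'E'
from h import *
a=bot.snapshot('scene');b=bot.snapshot('top')
cv2.imwrite('pics/s0.png',a[:,:,::-1]);cv2.imwrite('pics/t0.png',b[:,:,::-1])
for n in('scene','top'):
    m=bot.camera_model(n);print(n,np.round(m['intrinsics'],1).tolist(),np.round(-np.array(m['R']).T@m['t'],3),np.round(m['R'],2).tolist())
print(bot.read_state())
E
```

```text
pics
scene [[410.5, 0.0, 277.8], [0.0, 410.5, 212.5], [0.0, 0.0, 1.0]] [-0.114  0.483  0.959] [[-0.52, -0.85, 0.02], [-0.67, 0.39, -0.63], [0.54, -0.34, -0.77]]
top [[394.7, 0.0, 279.3], [0.0, 394.7, 209.1], [0.0, 0.0, 1.0]] [0.317 0.098 1.022] [[0.01, -1.0, -0.0], [-0.98, -0.01, -0.21], [0.21, 0.0, -0.98]]
{'t': 0.1, 'joint_pos': array([ 1.20451085,  0.5920545 ,  0.04832869,  1.60971175, -0.03330642,
        0.94271638, -0.0336978 ]), 'qvel': array([ 1.00895965e-03, -2.61230286e-03,  5.45657563e-05, -2.82988264e-03,
       -7.53599993e-04,  2.00116907e-04,  3.68220327e-04]), 'joint_efforts': array([ 3.56010270e-03, -5.49996758e+01,  1.55256875e+00, -1.98825395e+01,
        9.66639665e-03,  3.86416388e-03, -2.67347019e-06]), 'position': array([ 0.19512133, -0.69747626,  0.23822967]), 'eef_rot': array([-3.11037867e+00, -4.26975344e-01,  6.40240259e-04]), 'ft_force': array([-0.22001321,  0.37023671, -0.40666038]), 'ft_torque': array([ 0.04578145,  0.0126602 , -0.02632835]), 'finger_gap': 1.0011484215075297}
```

View pics/s0.png

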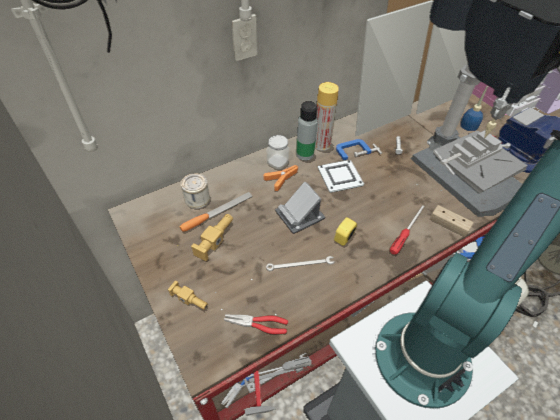

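View pics/t0.png

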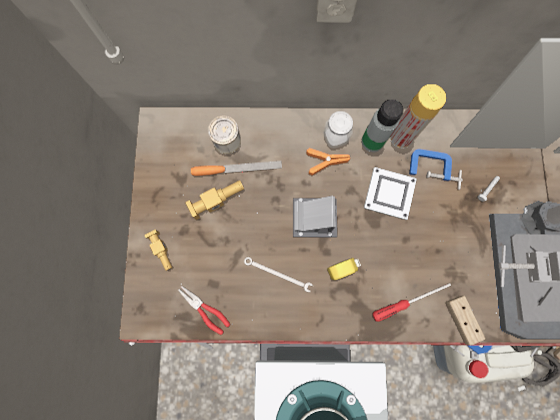

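Candidates for the valve in the top view: the brass part at (215,198), which is longer, and the brass part at (159,251), which is shorter. I choose the first by its length and check it in a crop.

```bash
python3 - <<'E'
from h import *
b=bot.snapshot('top');m=bot.camera_model('top')
c=cv2.resize(b[150:260,130:430],None,fx=2.6,fy=2.6,interpolation=cv2.INTER_CUBIC);cv2.imwrite('pics/c0.png',c[:,:,::-1])
hsv=cv2.cvtColor(b,cv2.COLOR_RGB2HSV)
mk=cv2.inRange(hsv,(15,110,90),(28,255,255))
n,l,s,ce=cv2.connectedComponentsWithStats(mk)
for i in range(1,n):
    if s[i,4]>120:
        pts=np.argwhere(l==i)[:,::-1].astype(np.float32)
        r=cv2.minAreaRect(pts);bx=cv2.boxPoints(r)
        print(i,s[i],r,[np.round(onz(m,*p,0.022),3)[:2].tolist() for p in bx])
E
```

```text
1 [410  84  36  36 817] ((427.67694091796875, 101.9154052734375), (27.9781494140625, 38.67825698852539), 37.87498474121094) [[0.813, -0.237], [0.905, -0.309], [0.854, -0.366], [0.763, -0.294]]
19 [190 181  54  39 421] ((215.85386657714844, 197.86923217773438), (18.977312088012695, 57.676143646240234), 60.2551155090332) [[0.541, 0.346], [0.619, 0.218], [0.575, 0.192], [0.497, 0.319]]
26 [146 230  26  41 246] ((159.72947692871094, 250.36260986328125), (40.87651824951172, 13.46583080291748), 64.79888153076172) [[0.459, 0.446], [0.474, 0.416], [0.38, 0.366], [0.366, 0.395]]
30 [327 258  31  22 394] ((342.4482727050781, 269.12066650390625), (15.041321754455566, 28.597082138061523), 68.19859313964844) [[0.38, -0.016], [0.407, -0.084], [0.373, -0.097], [0.346, -0.03]]
```

View pics/c0.png

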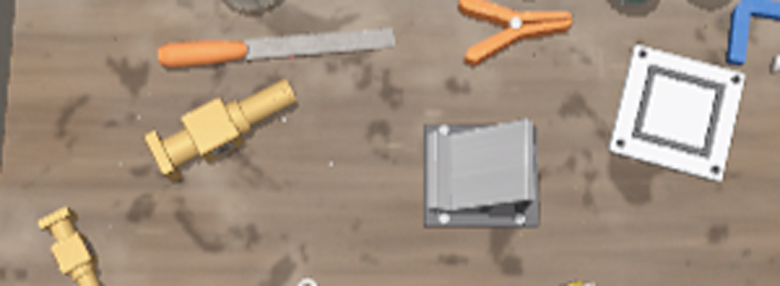

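The crop confirms the choice: the larger valve is at top (215,198) with its foot at lower left and its stem at upper right. The block is at (315,215) with its lip on the left and rising to the right. The nest is at (390,193). Next I look at the corner around the arm for a clear way out.

```bash
python3 - <<'E'
from h import *
a=bot.snapshot('scene')[0:270,360:560];w=bot.snapshot('wrist')
a=cv2.resize(a,(400,540));w=cv2.resize(w,(400,300))
c=np.zeros((540,800,3),np.uint8);c[:,:400]=a;c[:300,400:]=w
cv2.imwrite('pics/d0.png',c[:,:,::-1])
m=bot.camera_model('top');s=bot.camera_model('scene')
for p in [(490,215),(556,240),(490,335),(420,100),(382,135)]: print(p,np.round(onz(m,*p,0),3))
for p in [(460,70),(450,150)]: print(ray(s,*p))
print('tcp',proj(s,bot.read_state()['position']),proj(m,bot.read_state()['position']))
# block base corners, nest corners (crop px -> full)
for nm,z,P in [('base',0.01,[(424,125),(424,228),(540,228)]),('top',.093,[(530,120),(532,205)]),('nest',.010,[(652,67),(722,82),(705,156),(634,140)]),('plate',.01,[(637,43),(746,75),(720,180),(610,152)])]:
    for u,v in P: print(nm,np.round(onz(m,u/2.6+130,v/2.6+150,z),3)[:2])
E
```

```text
(490, 215) [ 0.522 -0.452  0.   ]
(556, 240) [ 0.458 -0.617  0.   ]
(490, 335) [ 0.219 -0.421  0.   ]
(420, 100) [ 0.85  -0.289  0.   ]
(382, 135) [ 0.745 -0.178  0.   ]
(array([-0.11387587,  0.48344521,  0.95865682]), array([ 0.53725144, -0.85527463, -0.5453613 ]))
(array([-0.11387587,  0.48344521,  0.95865682]), array([ 0.42017771, -0.75797636, -0.66942557]))
tcp [584.13581196 134.86861083] [705.99022228 363.34925349]
base [0.562 0.067]
base [0.456 0.067]
base [ 0.457 -0.048]
top [ 0.547 -0.029]
top [ 0.467 -0.029]
nest [ 0.625 -0.167]
nest [ 0.609 -0.237]
nest [ 0.532 -0.216]
nest [ 0.548 -0.145]
plate [ 0.65  -0.152]
plate [ 0.617 -0.262]
plate [ 0.507 -0.229]
plate [ 0.535 -0.12 ]
```

View pics/d0.png

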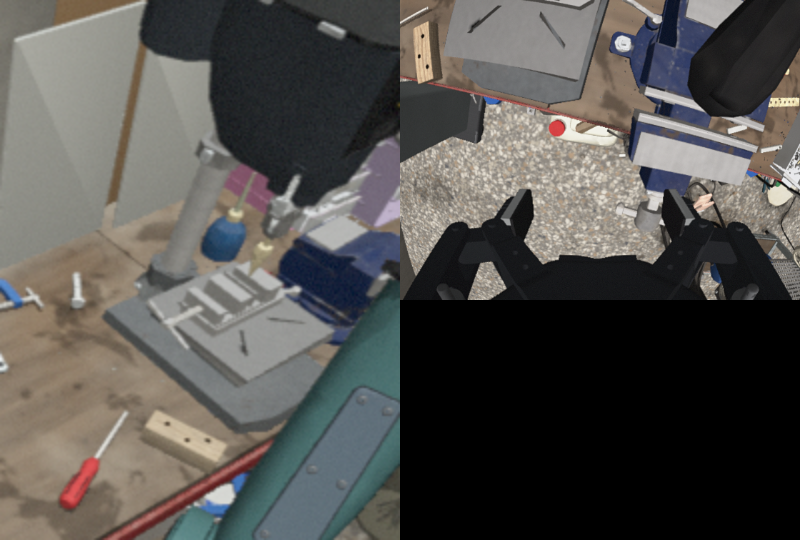

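The drill-press base covers x 0.22–0.52 and y below −0.42, with its head above it. I will swing out on the inside, at a radius of about 0.45 m, and then go across to the valve.

```bash
cat >> h.py <<'E'
def pose():
    s=bot.read_state();R=Rn.from_rotvec(s['eef_rot']).as_matrix();return s['position'],np.arctan2(R[1,0],R[0,0]),s
def plan(wps,step=.036):
    """wps: list of (x,y,z,yaw)"""
    p,y,_=pose()
    for k,w in enumerate(wps):
        d=np.array(w[:3])-p;dy=(w[3]-y+np.pi)%(2*np.pi)-np.pi
        n=int(max(np.ceil(np.linalg.norm(d)/step),np.ceil(abs(dy)/.11),1));print('wp',k,'rows',n)
        for i in range(n):
            c,s=np.cos(y),np.sin(y);e=d/n
            print([[round(c*e[0]+s*e[1],4),round(s*e[0]-c*e[1],4),round(-e[2],4)],round(-dy/n,3)])
            y+=dy/n
        p=np.array(w[:3])
E
python3 - <<'E'
from h import *
r=np.radians
print(pose()[:2])
plan([(.12,-.45,.24,r(35)),(.33,-.31,.24,r(65)),(.46,-.03,.26,r(95)),(.583,.228,.22,r(121.4))])
E
```

```text
(array([ 0.1952446 , -0.69783378,  0.23873138]), np.float64(0.272880217665855))
wp 0 rows 8
[[np.float64(-0.0007), np.float64(-0.0324), np.float64(-0.0002)], np.float64(-0.042)]
[[np.float64(0.0007), np.float64(-0.0324), np.float64(-0.0002)], np.float64(-0.042)]
[[np.float64(0.002), np.float64(-0.0323), np.float64(-0.0002)], np.float64(-0.042)]
[[np.float64(0.0034), np.float64(-0.0322), np.float64(-0.0002)], np.float64(-0.042)]
[[np.float64(0.0047), np.float64(-0.032), np.float64(-0.0002)], np.float64(-0.042)]
[[np.float64(0.0061), np.float64(-0.0318), np.float64(-0.0002)], np.float64(-0.042)]
[[np.float64(0.0074), np.float64(-0.0315), np.float64(-0.0002)], np.float64(-0.042)]
[[np.float64(0.0088), np.float64(-0.0312), np.float64(-0.0002)], np.float64(-0.042)]
wp 1 rows 8
[[np.float64(0.0315), np.float64(0.0007), np.float64(-0.0)], np.float64(-0.065)]
[[np.float64(0.0314), np.float64(0.0028), np.float64(-0.0)], np.float64(-0.065)]
[[np.float64(0.0312), np.float64(0.0048), np.float64(-0.0)], np.float64(-0.065)]
[[np.float64(0.0308), np.float64(0.0069), np.float64(-0.0)], np.float64(-0
[... 1155 characters left out ...]
.float64(0.0044)], np.float64(-0.051)]
[[np.float64(0.0265), np.float64(0.0175), np.float64(0.0044)], np.float64(-0.051)]
[[np.float64(0.0256), np.float64(0.0188), np.float64(0.0044)], np.float64(-0.051)]
[[np.float64(0.0246), np.float64(0.0201), np.float64(0.0044)], np.float64(-0.051)]
[[np.float64(0.0235), np.float64(0.0213), np.float64(0.0044)], np.float64(-0.051)]
[[np.float64(0.0224), np.float64(0.0225), np.float64(0.0044)], np.float64(-0.051)]
[[np.float64(0.0212), np.float64(0.0236), np.float64(0.0044)], np.float64(-0.051)]
[[np.float64(0.02), np.float64(0.0247), np.float64(0.0044)], np.float64(-0.051)]
[[np.float64(0.0187), np.float64(0.0257), np.float64(0.0044)], np.float64(-0.051)]
```

```bash
python3 -m inch '[[[0,-0.033,0],-0.04,0.085],[[0,-0.033,0],-0.04,0.085],[[0.002,-0.033,0],-0.04,0.085],[[0.003,-0.033,0],-0.04,0.085],[[0.005,-0.033,0],-0.04,0.085],[[0.006,-0.033,0],-0.04,0.085],[[0.007,-0.032,0],-0.04,0.085],[[0.009,-0.032,0],-0.04,0.085],[[0.032,0.001,0],-0.065,0.085],[[0.032,0.003,0],-0.065,0.085]]' 20
```

```text
t: 1.08
position: [0.1622, -0.4002, 0.2348]
eef_rot: [2.934, 1.122, -0.008]
ft_force: [1.4, -0.9, -0.1]
finger_gap: 0.996
```

```bash
python3 -m inch '[[[0.031,0.005,0],-0.065,0.085],[[0.031,0.005,0],-0.065,0.085],[[0.03,0.007,0],-0.065,0.085],[[0.03,0.009,0],-0.065,0.085],[[0.03,0.005,0],-0.065,0.085],[[0.034,0,-0.003],-0.06,0.085],[[0.034,0.002,-0.003],-0.06,0.07],[[0.034,0.004,-0.003],-0.06,0.06],[[0.034,0.006,-0.003],-0.06,0.06],[[0.033,0.008,-0.003],-0.06,0.06]]' 20; python3 - <<'E' | sed 's/np.float64//g'
from h import *
r=np.radians
plan([(.583,.228,.22,r(121.4))],.038)
E
```

```text
t: 1.92
position: [0.3747, -0.1453, 0.2508]
eef_rot: [2.418, 1.992, -0.007]
ft_force: [0.1, -0.9, -0.1]
finger_gap: 0.702
wp 0 rows 12
[[(0.0339), (0.0111), (0.0026)], (-0.062)]
[[(0.0331), (0.0132), (0.0026)], (-0.062)]
[[(0.0322), (0.0152), (0.0026)], (-0.062)]
[[(0.0312), (0.0171), (0.0026)], (-0.062)]
[[(0.0301), (0.019), (0.0026)], (-0.062)]
[[(0.0289), (0.0208), (0.0026)], (-0.062)]
[[(0.0275), (0.0226), (0.0026)], (-0.062)]
[[(0.0261), (0.0242), (0.0026)], (-0.062)]
[[(0.0246), (0.0258), (0.0026)], (-0.062)]
[[(0.0229), (0.0273), (0.0026)], (-0.062)]
[[(0.0212), (0.0286), (0.0026)], (-0.062)]
[[(0.0194), (0.0299), (0.0026)], (-0.062)]
```

```bash
python3 -m inch '[[[0.034,0.011,0],-0.07,0.06],[[0.033,0.013,0],-0.07,0.06],[[0.033,0.015,0],-0.07,0.06],[[0.032,0.017,0],-0.07,0.06],[[0.031,0.019,0],-0.07,0.06],[[0.03,0.021,0],-0.07,0.06],[[0.028,0.023,0],-0.07,0.06],[[0.026,0.025,0],-0.07,0.06],[[0.025,0.026,0],-0.07,0.06],[[0.022,0.02,0],-0.07,0.06]]'; python3 - <<'E' | sed 's/np.float64//g'
from h import *
m=bot.camera_model('wrist');w=bot.snapshot('wrist');cv2.imwrite('pics/w1.png',w[:,:,::-1])
print(pose()[:2],np.round(m['intrinsics'],1).tolist())
hsv=cv2.cvtColor(w,cv2.COLOR_RGB2HSV);mk=cv2.inRange(hsv,(15,110,90),(28,255,255))
n,l,s,ce=cv2.connectedComponentsWithStats(mk)
for i in range(1,n):
    if s[i,4]>300:
        pts=np.argwhere(l==i)[:,::-1].astype(np.float32);print(s[i],cv2.minAreaRect(pts))
        # stretch to world plane
        W=np.array([onz(m,u,v,.022,True)[:2] for u,v in pts]);r=cv2.minAreaRect((W*1000).astype(np.float32));print(r)
E
```

```text
t: 2.75
position: [0.5343, 0.1908, 0.251]
eef_rot: [1.542, 2.718, -0.008]
ft_force: [0.1, -0.9, -0.5]
finger_gap: 0.699
(array([0.53519214, 0.1988375 , 0.25189405]), (2.1190296544662157)) [[325.2, 0.0, 276.4], [0.0, 325.2, 208.5], [0.0, 0.0, 1.0]]
[ 310   57   47  138 4297] ((330.92022705078125, 125.59600830078125), (44.54435348510742, 136.82907104492188), 2.862405300140381)
((559.7362670898438, 269.9618225097656), (50.31079864501953, 156.90660095214844), 29.057031631469727)
[  69  241   42   56 1471] ((89.5, 268.5), (55.0, 41.0), 90.0)
((371.0842590332031, -62.709869384765625), (74.6363754272461, 95.51753234863281), 21.415678024291992)
```

View pics/w1.png

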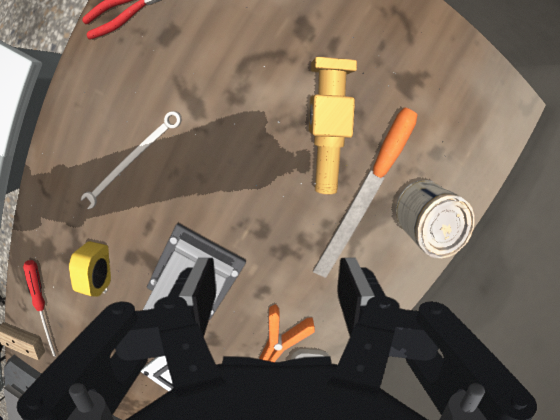

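In the wrist view the valve runs from its foot at (335,65) to its stem end at (326,193). The file's ferrule at about (375,170) lies roughly 45 mm to the side of the stem, so I will open the fingers only a little.

```bash
python3 - <<'E' | sed 's/np.float64//g'
from h import *
m=bot.camera_model('wrist');w=cv2.imread('pics/w1.png')[:,:,::-1]
hsv=cv2.cvtColor(w,cv2.COLOR_RGB2HSV);mk=cv2.inRange(hsv,(15,110,60),(28,255,255))
P=[]
for v in range(140,188,3):
    u=np.flatnonzero(mk[v,300:360])+300;P.append(onz(m,(u[0]+u[-1])/2,v,.022,True)[:2])
P=np.array(P);a=np.linalg.svd(P-P.mean(0))[2][0];print('stem rows 140..188',P[0],P[-1],'yaw',np.degrees(np.arctan2(*(P[0]-P[-1])[::-1])))
v=np.flatnonzero(mk[:,326]);print(v[-1],'stem end',onz(m,326,v[-1],.02,True)); v=np.flatnonzero(mk[:,336]);print(v[0],'foot top edge',onz(m,336,v[0],.03,True))
P0=P.mean(0)
end=onz(m,326,np.flatnonzero(mk[:,326])[-1],.02,True)[:2]
d=(P[0]-P[-1]);d/=np.linalg.norm(d)
mid=end+d*.027; mid=P0+d*((mid-P0)@d);print('stem mid',mid)
y=np.arctan2(d[1],d[0])
plan([(*mid,.10,y),(*mid,.020,y)],.038)
E
```

```text
stem rows 140..188 [0.56713438 0.26621977] [0.59309868 0.22051874] yaw 119.60237389110922
193 stem end [0.59905187 0.21220534 0.02      ]
58 foot top edge [0.52320712 0.34768642 0.03      ]
stem mid [0.58483089 0.23517916]
wp 0 rows 5
[[(0.001), (0.0123), (0.0304)], (0.006)]
[[(0.0011), (0.0123), (0.0304)], (0.006)]
[[(0.0012), (0.0122), (0.0304)], (0.006)]
[[(0.0013), (0.0122), (0.0304)], (0.006)]
[[(0.0013), (0.0122), (0.0304)], (0.006)]
wp 1 rows 3
[[(0.0), (0.0), (0.0267)], (-0.0)]
[[(0.0), (0.0), (0.0267)], (-0.0)]
[[(0.0), (0.0), (0.0267)], (-0.0)]
```

```bash
python3 -m inch '[[[0.001,0.012,0.03],0.006,0.044],[[0.001,0.012,0.03],0.006,0.044],[[0.001,0.012,0.03],0.006,0.044],[[0.001,0.012,0.03],0.006,0.044],[[0.001,0.012,0.03],0.006,0.044],[[0,0,0.015],0,0.044],[[0,0,0],0,0.044],[[0,0,0],0,0.044],[[0,0,0],0,0.044],[[0,0,0],0,0.044]]'; python3 - <<'E' | sed 's/np.float64//g'
from h import *
p,y,s=pose();print(p,np.degrees(y))
m=bot.camera_model('wrist');w=bot.snapshot('wrist');cv2.imwrite('pics/w2.png',w[:,:,::-1])
hsv=cv2.cvtColor(w,cv2.COLOR_RGB2HSV);mk=cv2.inRange(hsv,(15,110,60),(28,255,255))
ys=np.flatnonzero(mk[:,300:360].sum(1)>255*5);print(ys[0],ys[-1])
for v in range(ys[0],ys[-1],6):
    u=np.flatnonzero(mk[v,200:420])+200;print(v,u[0],u[-1],np.round(onz(m,(u[0]+u[-1])/2,v,.022,True)[:2],4))
plan([(.5848,.2352,.014,np.radians(119.6))],.036)
E
```

```text
t: 3.63
position: [0.5934, 0.2413, 0.0842]
eef_rot: [1.566, 2.701, 0.019]
ft_force: [-0.3, -0.2, 0.3]
finger_gap: 0.515
[0.59335128 0.24125574 0.0842215 ] 119.77683407600503Traceback (most recent call last):
  File "<stdin>", line 5, in <module>
IndexError: index 0 is out of bounds for axis 0 with size 0
```

View pics/w2.png

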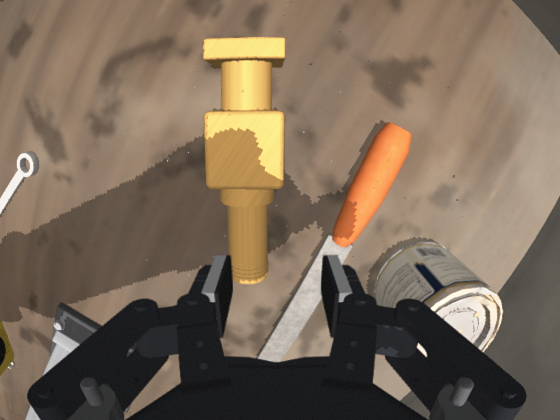

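The stem now shows at (249,190–280), left of the jaw centre at 277, because the last picture was taken while the arm was still settling. I measure again at rest.

```bash
python3 - <<'E' | sed 's/np.float64//g'
from h import *
m=bot.camera_model('wrist');w=cv2.imread('pics/w2.png')[:,:,::-1]
hsv=cv2.cvtColor(w,cv2.COLOR_RGB2HSV);mk=cv2.inRange(hsv,(13,90,40),(30,255,255))
P=[]
for v in range(205,275,5):
    u=np.flatnonzero(mk[v,215:290])+215;P.append(onz(m,(u[0]+u[-1])/2,v,.022,True)[:2])
    if v%25==5: print(v,u[0],u[-1])
P=np.array(P);d=P[0]-P[-1];d/=np.linalg.norm(d);y=np.arctan2(d[1],d[0]);print(np.degrees(y))
col=np.flatnonzero(mk[:,250]);print(col[0],col[-1])
e=onz(m,250,col[-1],.018,True)[:2];f=onz(m,247,col[0],.044,True)[:2];print('end',e,'foot',f,np.linalg.norm(e-f))
P0=P.mean(0);mid=e+d*.027;mid=P0+d*((mid-P0)@d);print('mid',mid)
plan([(*mid,.084,y),(*mid,.014,y)],.036)
E
```

```text
205 226 267
230 228 267
255 229 267
119.97554901187173
37 284
end [0.60056922 0.1949162 ] foot [0.52365794 0.33511177] 0.15990666001983073
mid [0.58755638 0.21857988]
wp 0 rows 1
[[(-0.0167), (-0.0165), (0.0006)], (-0.004)]
wp 1 rows 2
[[(0.0), (0.0), (0.035)], (-0.0)]
[[(0.0), (0.0), (0.035)], (-0.0)]
```

```bash
python3 -m inch '[[[-0.011,-0.0165,0],-0.004,0.046],[[0,0,0],0,0.046],[[0,0,0],0,0.046],[[0,0,0.03],0,0.046],[[0,0,0.03],0,0.046],[[0,0,0.006],0,0.046],[[0,0,0],0,0.046],[[0,0,0],0,0],[[0,0,0],0,0],[[0,0,0],0,0]]' 20;python3 -c "
from h import *
p,y,s=pose();print(p,np.degrees(y),s['finger_gap']*85.4,s['ft_force'])"
```

```text
t: 4.52
position: [0.5932, 0.226, 0.03]
eef_rot: [1.555, 2.691, 0.042]
ft_force: [-1.0, 0.6, -1.9]
finger_gap: 0.302
[0.59318793 0.22598483 0.02996139] 119.93040489333526 25.82934273323255 [-0.97021057  0.63702661 -1.92429084]
```

```bash
python3 -m inch '[[[0,0,0],0,0.05],[[0,0,0],0,0.05],[[0,0,0.012],0,0.05],[[0,0,0.008],0,0.05],[[0,0,0.002],0,0.05],[[0,0,0],0,0.05],[[0,0,0],0,0],[[0,0,0],0,0],[[0,0,0],0,0],[[0,0,0],0,0]]' 20;python3 -c "
from h import *
p,y,s=pose();print(p,np.degrees(y),s['finger_gap']*85.4,s['ft_force'])"
```

```text
t: 5.35
position: [0.597, 0.2283, 0.0095]
eef_rot: [1.553, 2.688, 0.052]
ft_force: [-0.8, 0.2, 1.7]
finger_gap: 0.327
[0.59700755 0.22831235 0.00953082] 119.93375144279817 27.965534983617744 [-0.75493049  0.226198    1.67317838]
```

```bash
python3 -m inch '[[[0,0,0],0,0],[[0,0,-0.01],0,0],[[0,0,-0.02],0,0],[[0,0,-0.025],0,0],[[0,0,-0.03],0,0],[[0,0,-0.03],0,0],[[0,0,-0.03],0,0],[[0,0,-0.03],0,0],[[0,0,-0.03],0,0],[[0,0,0],0,0]]' 20;python3 - <<'E'
from h import *
p,y,s=pose();print(p,np.degrees(y),s['finger_gap']*85.4,s['ft_force'])
a=bot.snapshot('scene')[150:300,150:350];b=bot.snapshot('wrist')
c=np.hstack([cv2.resize(a,(400,300)),cv2.resize(b,(400,300))]);cv2.imwrite('pics/l1.png',c[:,:,::-1])
E
```

```text
t: 6.18
position: [0.5794, 0.222, 0.2177]
eef_rot: [1.556, 2.701, 0.027]
ft_force: [1.7, 1.7, -4.8]
finger_gap: 0.297
[0.57938136 0.22202795 0.21765772] 120.08308346646683 25.35928711818888 [ 1.7134843   1.74759974 -4.75146512]
```

View pics/l1.png

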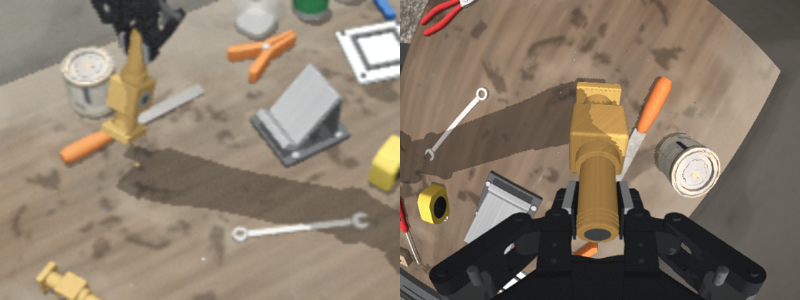

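It is lifted and has drooped partway, foot down and stem towards the camera. That is the lean wanted for the block. Now a precise look at the block.

```bash
python3 - <<'E'
from h import *
a=bot.snapshot('top')[190:245,285:350];b=bot.snapshot('scene')[178:238,268:333]
c=np.hstack([cv2.resize(a,(390,330),interpolation=cv2.INTER_CUBIC),cv2.resize(b,(390,360),interpolation=cv2.INTER_CUBIC)[:330]]);cv2.imwrite('pics/b1.png',c[:,:,::-1])
E
```

```text
(no output)
```

View pics/b1.png

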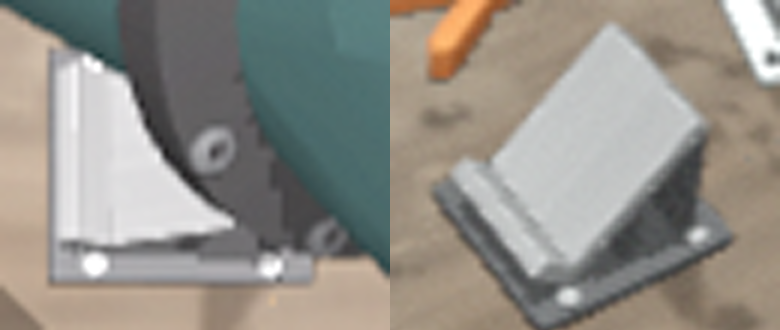

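```bash
python3 - <<'E'
from h import *
s=bot.camera_model('scene');t=bot.camera_model('top')
for n,z,P in [('slopetop',.093,[(610,25),(706,125)]),('lip inner top',.040,[(478,160),(557,265)]),('base',.008,[(435,187),(540,328),(733,237)])]:
    for u,v in P: print(n,np.round(onz(s,(u-390)/6+268,v/6+178,z)[:2],4))
for n,z,P in [('lip top L/mid/R',.040,[(60,150),(80,150),(108,150)]),('base',.008,[(50,50),(50,283),(313,283)])]:
    for u,v in P: print('T',n,np.round(onz(t,u/6+285,v/6+190,z)[:2],4))
E
```

```text
slopetop [ 0.5451 -0.0238]
slopetop [ 0.4685 -0.0269]
lip inner top [0.5422 0.0517]
lip inner top [0.4675 0.0538]
base [0.5609 0.0647]
base [0.4596 0.0667]
base [ 0.4582 -0.046 ]
T lip top L/mid/R [0.5102 0.0632]
T lip top L/mid/R [0.5103 0.0548]
T lip top L/mid/R [0.5104 0.0429]
T base [0.5614 0.0665]
T base [0.458  0.0663]
T base [ 0.459 -0.047]
```

Both views agree on the slope's top edge at y ≈ −0.027 and the lip's inner top edge at y ≈ 0.054. So the seat is at about (0.508, 0.056, 0.041) and the block's x axis points along −y. I carry the valve over it with yaw 90°.

```bash
python3 - <<'E'| sed 's/np.float64//g'
from h import *
plan([(.508,.03,.275,np.pi/2)],.03)
E
```

```text
wp 0 rows 8
[[(-0.0162), (-0.0191), (-0.0082)], (0.066)]
[[(-0.0174), (-0.018), (-0.0082)], (0.066)]
[[(-0.0185), (-0.0168), (-0.0082)], (0.066)]
[[(-0.0196), (-0.0156), (-0.0082)], (0.066)]
[[(-0.0206), (-0.0142), (-0.0082)], (0.066)]
[[(-0.0215), (-0.0129), (-0.0082)], (0.066)]
[[(-0.0223), (-0.0114), (-0.0082)], (0.066)]
[[(-0.023), (-0.0099), (-0.0082)], (0.066)]
```

```bash
python3 -m inch '[[[-0.016,-0.019,-0.008],0.066,0],[[-0.017,-0.018,-0.008],0.066,0],[[-0.018,-0.017,-0.008],0.066,0],[[-0.02,-0.016,-0.008],0.066,0],[[-0.02,-0.014,-0.008],0.066,0],[[-0.021,-0.013,-0.008],0.066,0],[[-0.022,-0.011,-0.008],0.066,0],[[-0.023,-0.01,-0.008],0.066,0],[[0,0,0],0,0],[[0,0,0],0,0]]' 20;python3 - <<'E'
from h import *
p,y,s=pose();print(p,np.degrees(y),s['finger_gap']*85.4,s['ft_force'])
sm=bot.camera_model('scene');print(proj(sm,p))
a=bot.snapshot('scene')[90:240,230:430];wm=bot.camera_model('wrist');b=bot.snapshot('wrist')
np.save('w.npy',b)
c=np.hstack([cv2.resize(a,(400,300)),cv2.resize(b,(400,300))]);cv2.imwrite('pics/l2.png',c[:,:,::-1])
E
```

```text
t: 7.22
position: [0.4865, 0.021, 0.252]
eef_rot: [-2.237, -2.183, 0.043]
ft_force: [-0.2, 0.9, -5.0]
finger_gap: 0.296
[0.48654746 0.02102408 0.25195206] 88.59481758679131 25.251082518631264 [-0.22401228  0.89754751 -5.04110298]
[306.92477343 159.41329827]
```

View pics/l2.png

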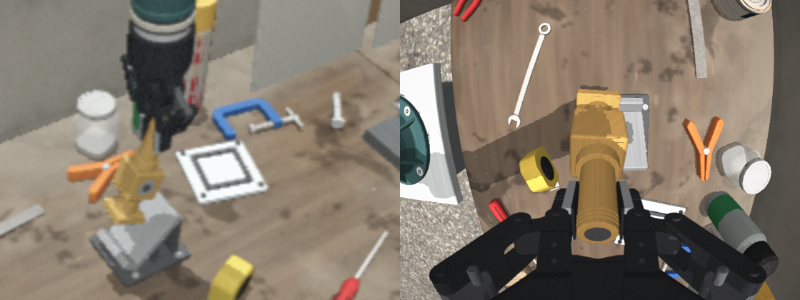

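```bash
python3 - <<'E'
from h import *
m=bot.camera_model('wrist');p,y,s=pose();R=Rn.from_rotvec(s['eef_rot']).as_matrix()
K=np.array(m['intrinsics'])
def pf(X):
    c=np.array(m['R'])@X+m['t'];th=np.arctan2(np.hypot(c[0],c[1]),c[2]);return K[:2,2]+K[0,0]*th*c[:2]/np.hypot(c[0],c[1])
# valve axis in the tool frame: a = (-sin th,0,-cos th) , valve z n = (cos th,0,-sin th)
for deg in range(20,75,6):
    th=np.radians(deg);a=R@[-np.sin(th),0,-np.cos(th)];n=R@[np.cos(th),0,-np.sin(th)];G=p-R[:,2]*.0125
    f=lambda s,h:np.round(pf(G+a*(s-.125)+n*h)[1])
    print(deg,'foot top',f(0,.022),'foot in',f(.012,.022),'body lo',f(.040,.022),'body hi',f(.084,.022),'stem end c',f(.15,0))
w=np.load('w.npy');hsv=cv2.cvtColor(w,cv2.COLOR_RGB2HSV);g=w[:,260:290].mean(1)
print([(v,int(g[v].sum())) for v in range(112,260,4)])
print(pf(p),proj(bot.camera_model('scene'),p))
E
```

```text
20 foot top 129.0 foot in 136.0 body lo 155.0 body hi 197.0 stem end c 342.0
26 foot top 113.0 foot in 121.0 body lo 144.0 body hi 193.0 stem end c 345.0
32 foot top 98.0 foot in 107.0 body lo 133.0 body hi 190.0 stem end c 347.0
38 foot top 83.0 foot in 94.0 body lo 123.0 body hi 188.0 stem end c 348.0
44 foot top 68.0 foot in 80.0 body lo 114.0 body hi 186.0 stem end c 349.0
50 foot top 53.0 foot in 67.0 body lo 105.0 body hi 186.0 stem end c 349.0
56 foot top 38.0 foot in 54.0 body lo 97.0 body hi 187.0 stem end c 348.0
62 foot top 24.0 foot in 42.0 body lo 91.0 body hi 189.0 stem end c 347.0
68 foot top 10.0 foot in 30.0 body lo 85.0 body hi 193.0 stem end c 346.0
74 foot top -3.0 foot in 20.0 body lo 82.0 body hi 199.0 stem end c 344.0
[(112, 372), (116, 373), (120, 330), (124, 247), (128, 418), (132, 548), (136, 558), (140, 559), (144, 449), (148, 367), (152, 327), (156, 348), (160, 339), (164, 340), (168, 337), (172, 337), (176, 339), (180, 341), (184, 340), (188, 344), (192, 436), (196, 386), (200, 377), (204, 342), (208, 344), (212, 344), (216, 387), (220, 389), (224, 344), (228, 329), (232, 329), (236, 329), (240, 330), (244, 331), (248, 331), (252, 331), (256, 331)]
[275.82203687 278.57912755] [306.72881822 159.50792395]
```

Matching the foot edge (row 127) gives an axis about 21° from vertical, leaning the right way. I lower it onto the slope slightly up from the lip, then move down and back so it lies over to 45°.

```bash
python3 -m inch '[[[-0.005,0.006,0],-0.008,0],[[-0.005,0.006,0.005],-0.008,0],[[-0.005,0.006,0.01],-0.008,0],[[-0.004,0.005,0.015],0,0],[[0,0,0.015],0,0],[[0,0,0.012],0,0],[[0,0,0.008],0,0],[[0,0,0],0,0],[[0,0,0],0,0],[[0,0,0],0,0]]' 20;python3 -c "
from h import *
p,y,s=pose();print(p,np.degrees(y),s['ft_force'])"
```

```text
t: 8.15
position: [0.5162, 0.005, 0.176]
eef_rot: [-2.189, -2.224, 0.037]
ft_force: [0.0, -0.3, -5.1]
finger_gap: 0.297
[0.51622826 0.00503517 0.1760355 ] 90.89149942505564 [ 4.70708321e-03 -2.80109068e-01 -5.06954374e+00]
```

```bash
python3 -m inch '[[[0,-0.006,0.006],0.01,0],[[0,-0.002,0.008],0,0],[[-0.001,0,0.008],0,0],[[-0.003,0,0.005],0,0],[[-0.004,0,0.004],0,0],[[-0.004,0,0.004],0,0],[[-0.004,0,0.004],0,0],[[-0.004,0,0.004],0,0],[[-0.004,0,0.004],0,0],[[0,0,0],0,0]]' 20;python3 -c "
from h import *
p,y,s=pose();print(p,np.degrees(y),s['ft_force'])"
```

```text
t: 8.98
position: [0.5116, -0.0224, 0.134]
eef_rot: [-2.21, -2.223, 0.031]
ft_force: [-1.3, 1.7, -2.3]
finger_gap: 0.298
[ 0.51157014 -0.02239279  0.13403268] 90.34375276039167 [-1.32342851  1.72814297 -2.26241015]
```

```bash
python3 -m inch '[[[-0.003,-0.001,0.004],0,0],[[-0.003,-0.001,0.004],0,0],[[-0.003,-0.001,0.004],0,0],[[-0.003,0,0.004],0,0],[[0,0,0],0,0],[[0,0,0],0,0],[[0,0,0],0,0],[[0,0,0],0,0],[[0,0,0],0,0],[[0,0,0],0,0]]' 20;cat > ang.py <<'E'
from h import *
p,y,s=pose();print(p,np.degrees(y),s['ft_force'],s['t'])
m=bot.camera_model('wrist');w=bot.snapshot('wrist');R=Rn.from_rotvec(s['eef_rot']).as_matrix();np.save('w.npy',w)
g=w[:,262:290].mean(1).sum(1);d=np.abs(np.diff(cv2.GaussianBlur(g.reshape(-1,1),(1,5),0).ravel()))
print([(v,int(d[v]),int(g[v])) for v in range(30,330) if d[v]>18 and d[v]==d[max(v-3,0):v+4].max()])
K=np.array(m['intrinsics'])
def pf(X):
    c=np.array(m['R'])@X+m['t'];th=np.arctan2(np.hypot(c[0],c[1]),c[2]);return K[:2,2]+K[0,0]*th*c[:2]/np.hypot(c[0],c[1])
for deg in range(-6,60,6):
    th=np.radians(deg);a=R@[-np.sin(th),0,-np.cos(th)];n=R@[np.cos(th),0,-np.sin(th)];G=p-R[:,2]*.0125
    f=lambda s,h:int(pf(G+a*(s-.125)+n*h)[1])
    print(deg,'foot top',f(0,.022),'foot in',f(.012,.022),'body lo',f(.040,.022),'body hi',f(.084,.022),'stem end c',f(.15,0))
E
python3 ang.py
```

```text
t: 9.82
position: [0.5112, -0.0351, 0.1219]
eef_rot: [-2.213, -2.228, 0.028]
ft_force: [-1.2, -0.0, 3.8]
finger_gap: 0.295
[ 0.51122584 -0.0351102   0.12191856] 90.36904480478198 [-1.1914289  -0.03896561  3.78112832] 9.8167
[(52, 42, 446), (65, 61, 551), (73, 30, 442), (104, 36, 480), (164, 27, 546), (176, 31, 422), (182, 26, 328), (206, 38, 400), (211, 26, 314)]
-6 foot top 196 foot in 199 body lo 206 body hi 221 stem end c 321
0 foot top 180 foot in 184 body lo 194 body hi 215 stem end c 327
6 foot top 165 foot in 169 body lo 182 body hi 209 stem end c 332
12 foot top 149 foot in 155 body lo 170 body hi 203 stem end c 336
18 foot top 133 foot in 140 body lo 158 body hi 198 stem end c 340
24 foot top 118 foot in 126 body lo 147 body hi 194 stem end c 343
30 foot top 102 foot in 111 body lo 136 body hi 190 stem end c 346
36 foot top 87 foot in 98 body lo 126 body hi 188 stem end c 347
42 foot top 72 foot in 84 body lo 116 body hi 186 stem end c 348
48 foot top 57 foot in 71 body lo 107 body hi 185 stem end c 349
54 foot top 42 foot in 58 body lo 99 body hi 186 stem end c 348
```

The edges (foot at rows 65/73, body at 104) give about 46–48°, with the load on the block. I release it.

```bash
python3 -m inch '[[[0,0,0],0,0.03],[[0,0,0],0,0.036],[[0,0,0],0,0.05],[[0,0,0],0,0.06],[[0,0,0],0,0.06],[[0,0,0],0,0.06],[[0,0,0],0,0.06],[[0,0,0],0,0.06],[[0,0,0],0,0.06],[[0,0,0],0,0.06]]' 20;python3 ang.py | head -2; python3 - <<'E'
from h import *
a=bot.snapshot('scene')[120:240,240:400];w=np.load('w.npy')
c=np.hstack([cv2.resize(a,(400,300)),cv2.resize(w,(400,300))]);cv2.imwrite('pics/r1.png',c[:,:,::-1])
E
```

```text
t: 10.7
position: [0.513, -0.0342, 0.1208]
eef_rot: [-2.214, -2.228, 0.021]
ft_force: [0.1, -1.0, -0.1]
finger_gap: 0.703
[ 0.51303364 -0.03420866  0.12081413] 90.36051014457327 [ 0.10895911 -1.007361   -0.09543761] 10.7
[(57, 50, 353), (70, 49, 500), (78, 21, 458), (103, 26, 514), (174, 28, 449), (181, 18, 389), (204, 33, 401)]
```

View pics/r1.png

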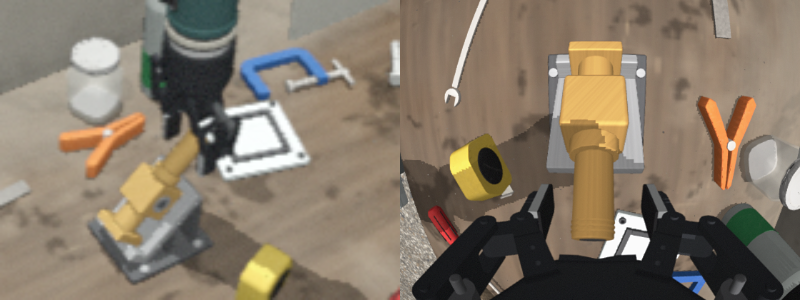

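It is parked flat on the slope with the foot by the lip, and the open fingers are clear. I check numerically where the foot lies against the seat.

```bash
python3 - <<'E'
from h import *
m=bot.camera_model('wrist');K=np.array(m['intrinsics'])
def pf(X):
    c=np.array(m['R'])@X+m['t'];th=np.arctan2(np.hypot(c[0],c[1]),c[2]);return K[:2,2]+K[0,0]*th*c[:2]/np.hypot(c[0],c[1])
a=np.array([0,-.7071,.7071]);n=np.array([0,.7071,.7071]);S=np.array([.508,.0557,.0414])
for nm,s,h in[('foot top',0,.022),('foot in',.012,.022),('body lo',.04,.022),('body hi',.084,.022),('stem end bottom',.15,-.013),('stem end top',.15,.013)]: print(nm,np.round(pf(S+a*s+n*h),1))
w=np.load('w.npy');hsv=cv2.cvtColor(w,cv2.COLOR_RGB2HSV);mk=cv2.inRange(hsv,(13,90,40),(30,255,255))
for v in (62,66,120,150,250,300,320):
    u=np.flatnonzero(mk[v,220:330])+220;print(v,u[[0,-1]])
c=np.flatnonzero(mk[:,272]);print(c[0],c[-1])
P=onz(m,(252+0)/1,62,.057,True);print(P)
E
```

```text
foot top [269.6  62.3]
foot in [269.1  74.7]
body lo [267.7 108.7]
body hi [265.  180.8]
stem end bottom [264.3 342.7]
stem end top [261.7 338.8]
62 [236 310]
66 [236 311]
120 [229 315]
150 [225 318]
250 [243 298]
300 [241 299]
320 [240 299]
57 333
[0.49750457 0.07153423 0.057     ]
```

The foot is seated at the lip (edges within about 4 mm of prediction). Now I re-grip the stem and swing it up about the foot in the lip corner.

```bash
python3 -m inch '[[[0,0,0],0,0.04],[[0,0,0],0,0],[[0,0,0],0,0],[[0,0,0],0,0],[[0,0,0],0,0],[[0.013,0,-0.012],0,0],[[0.014,0,-0.011],0,0],[[0.015,0,-0.008],0,0],[[0.015,0,-0.006],0,0],[[0.015,0,-0.003],0,0]]' 20;python3 ang.py | cut -c1-60
```

```text
t: 11.63
position: [0.5088, 0.0407, 0.1614]
eef_rot: [-2.216, -2.219, 0.034]
ft_force: [1.2, -0.2, -5.6]
finger_gap: 0.296
[0.50879604 0.0406913  0.16136033] 90.08756616828877 [ 1.212
[(86, 40, 369), (94, 31, 511), (122, 43, 485), (175, 19, 475
-6 foot top 196 foot in 199 body lo 206 body hi 221 stem end
0 foot top 180 foot in 184 body lo 194 body hi 215 stem end 
6 foot top 165 foot in 169 body lo 182 body hi 209 stem end 
12 foot top 149 foot in 155 body lo 170 body hi 203 stem end
18 foot top 133 foot in 140 body lo 158 body hi 198 stem end
24 foot top 118 foot in 126 body lo 147 body hi 194 stem end
30 foot top 103 foot in 112 body lo 136 body hi 191 stem end
36 foot top 87 foot in 98 body lo 126 body hi 188 stem end c
42 foot top 72 foot in 84 body lo 116 body hi 186 stem end c
48 foot top 57 foot in 71 body lo 108 body hi 185 stem end c
54 foot top 43 foot in 58 body lo 99 body hi 186 stem end c
```

The valve is held at about 37° and clear of the block. The block's back face is vertical, at y ≈ −0.027. I will carry the valve over it, lower it on the far side, and press the foot and body flats against that face to bring it upright.

```bash
python3 -m inch '[[[0,0,-0.03],0,0],[[0,0,-0.035],0,0],[[0,0,-0.03],0,0],[[-0.034,0,0],0,0],[[-0.037,0,0],0,0],[[-0.037,0,0],0,0],[[-0.037,0,0],0,0],[[-0.037,0,0],0,0],[[-0.034,0,0],0,0],[[0,0,0],0,0]]' 20;python3 ang.py | head -2
```

```text
t: 12.52
position: [0.518, -0.148, 0.2674]
eef_rot: [-2.157, -2.275, 0.007]
ft_force: [-0.6, -2.4, -5.9]
finger_gap: 0.297
[ 0.51799289 -0.14800961  0.26738038] 93.0517207256721 [-0.59118834 -2.37386169 -5.87302454] 12.5167
[(61, 50, 533), (69, 104, 319), (77, 70, 192), (87, 32, 348), (128, 37, 307), (137, 32, 262), (143, 60, 437), (153, 55, 485), (193, 24, 340), (216, 20, 326), (224, 19, 340), (305, 21, 318), (314, 45, 302)]
```

```bash
python3 -m inch '[[[0,-0.005,0.02],0.03,0],[[0,-0.005,0.025],0.025,0],[[0,0,0.025],0,0],[[0,0,0.022],0,0],[[0,0,0.015],0,0],[[0.012,0,0.006],0,0],[[0.02,0,0],0,0],[[0.018,0,0],0,0],[[0,0,0],0,0],[[0,0,0],0,0]]' 20;python3 ang.py | head -2
```

```text
t: 13.4
position: [0.5089, -0.0725, 0.1536]
eef_rot: [-2.197, -2.231, -0.008]
ft_force: [-0.8, -3.0, -3.1]
finger_gap: 0.295
[ 0.50886995 -0.07254384  0.15363093] 90.88235052359678 [-0.76474646 -2.95997443 -3.1065747 ] 13.4
[(35, 55, 408), (44, 64, 553), (63, 34, 478), (157, 52, 660), (165, 20, 451), (170, 20, 390), (202, 30, 332), (213, 27, 364), (223, 30, 335), (230, 27, 402), (300, 27, 338), (309, 44, 362)]
```

```bash
python3 -m inch '[[[0.006,0,0],0.008,0],[[0.006,0,0],0.008,0],[[0.005,0,0],0,0],[[0.004,0,0],0,0],[[0.003,0,0],0,0],[[0,0,0],0,0],[[0,0,0],0,0],[[0,0,0],0,0],[[0,0,0],0,0],[[0,0,0],0,0]]' 20;python3 ang.py | cut -c 1-250 | head -7; python3 - <<'E'
import numpy as np,cv2
w=np.load('w.npy');cv2.imwrite('wtmp.png',w)
E
```

```text
t: 14.28
position: [0.5091, -0.0504, 0.1552]
eef_rot: [-2.226, -2.206, -0.005]
ft_force: [-0.1, -1.8, -4.5]
finger_gap: 0.299
[ 0.50910126 -0.05041056  0.15520102] 89.50044755793485 [-0.14283376 -1.77800188 -4.46961406] 14.2833
[(62, 63, 409), (71, 66, 676), (91, 40, 536), (192, 41, 387), (199, 23, 312), (215, 36, 285), (226, 38, 367), (233, 43, 311), (241, 35, 361), (278, 20, 257), (293, 42, 324), (303, 41, 372)]
-6 foot top 196 foot in 199 body lo 206 body hi 221 stem end c 321
0 foot top 180 foot in 184 body lo 194 body hi 215 stem end c 327
6 foot top 165 foot in 169 body lo 182 body hi 209 stem end c 332
12 foot top 149 foot in 155 body lo 170 body hi 203 stem end c 337
18 foot top 133 foot in 140 body lo 158 body hi 198 stem end c 340
```

```bash
python3 -m inch '[[[0.002,0,0],0,0],[[0.002,0,0],0,0],[[0,0,0],0,0],[[0,0,0],0,0],[[-0.015,0,0],0,0],[[-0.03,0,0],0,0],[[-0.03,0,0],0,0],[[0,0,0],0,0],[[0,0,0],0,0],[[0,0,0],0,0]]' 20;python3 ang.py | cut -c 1-250 | head -6; python3 - <<'E'
from h import *
a=bot.snapshot('scene')[110:230,250:410];w=np.load('w.npy')
c=np.hstack([cv2.resize(a,(400,300)),cv2.resize(w,(400,300))]);cv2.imwrite('pics/u1.png',c[:,:,::-1])
E
```

```text
t: 15.17
position: [0.5108, -0.1171, 0.1541]
eef_rot: [-2.218, -2.209, -0.02]
ft_force: [-0.5, 0.2, -4.9]
finger_gap: 0.299
[ 0.51081581 -0.11706602  0.15410417] 89.75867117490948 [-0.523824    0.24915135 -4.92266163] 15.1667
[(85, 57, 635), (97, 119, 422), (102, 70, 146), (117, 34, 365), (197, 57, 290), (205, 59, 427), (221, 42, 303), (231, 42, 399), (237, 48, 292), (245, 39, 400), (277, 23, 251), (290, 49, 279), (301, 43, 383)]
-6 foot top 196 foot in 199 body lo 206 body hi 221 stem end c 321
0 foot top 180 foot in 184 body lo 194 body hi 215 stem end c 327
6 foot top 165 foot in 169 body lo 182 body hi 209 stem end c 332
12 foot top 149 foot in 155 body lo 170 body hi 203 stem end c 336
```

View pics/u1.png

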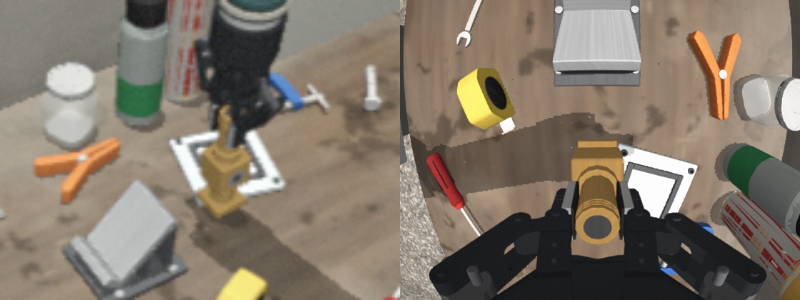

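```bash
python3 - <<'E'
from h import *
p,y,s=pose();m=bot.camera_model('wrist');R=Rn.from_rotvec(s['eef_rot']).as_matrix();K=np.array(m['intrinsics']);print('tool z',R[:,2])
def pf(X):
    c=np.array(m['R'])@X+m['t'];th=np.arctan2(np.hypot(c[0],c[1]),c[2]);return K[:2,2]+K[0,0]*th*c[:2]/np.hypot(c[0],c[1])
for gs in(.125,.131,.137):
  for deg in range(-10,11,4):
    th=np.radians(deg);a=R@[-np.sin(th),0,-np.cos(th)];n=R@[np.cos(th),0,-np.sin(th)];G=p-R[:,2]*.0125
    f=lambda s,h:int(pf(G+a*(s-gs)+n*h)[1])
    print(gs,deg,'foot',f(0,.022),f(.012,.022),'body lo/hi',f(.040,.022),f(.084,.022),'collar top',f(.096,.017),'stem end far/near',f(.15,.013),f(.15,-.013))
w=np.load('w.npy');cv2.imwrite('x.png',w)
hsv=cv2.cvtColor(w,cv2.COLOR_RGB2HSV);mk=cv2.inRange(hsv,(13,90,40),(30,255,255))
for v in range(192,345,6):
    u=np.flatnonzero(mk[v,225:325])+225;print(v,u[[0,-1]] if len(u) else None,w[v,276].tolist())
E
```

```text
tool z [ 0.00164768  0.01725227 -0.99984981]
0.125 -10 foot 207 209 body lo/hi 214 226 collar top 240 stem end far/near 285 347
0.125 -6 foot 196 199 body lo/hi 206 221 collar top 237 stem end far/near 290 349
0.125 -2 foot 186 189 body lo/hi 198 217 collar top 234 stem end far/near 296 351
0.125 2 foot 175 179 body lo/hi 190 213 collar top 231 stem end far/near 301 353
0.125 6 foot 165 169 body lo/hi 182 209 collar top 228 stem end far/near 307 354
0.125 10 foot 154 159 body lo/hi 174 205 collar top 226 stem end far/near 312 355
0.131 -10 foot 206 208 body lo/hi 213 224 collar top 237 stem end far/near 279 339
0.131 -6 foot 195 197 body lo/hi 204 219 collar top 233 stem end far/near 283 341
0.131 -2 foot 184 187 body lo/hi 196 214 collar top 230 stem end far/near 288 342
0.131 2 foot 173 177 body lo/hi 187 209 collar top 226 stem end far/near 292 343
0.131 6 foot 163 167 body lo/hi 179 204 collar top 223 stem end far/near 296 344
0.131 10 foot 152 157 body lo/hi 170 200 collar top 219 stem end far/near 300 344
0.137 -10 foot 205 207 body lo/hi 212 222 collar top 235 stem end far/nea
[... 445 characters left out ...]
[248 304] [181, 139, 79]
204 [248 303] [192, 147, 84]
210 [245 306] [116, 88, 50]
216 [242 310] [116, 89, 52]
222 [239 311] [160, 123, 69]
228 [238 312] [190, 146, 83]
234 [239 312] [117, 91, 51]
240 [239 312] [196, 151, 85]
246 [239 313] [118, 91, 51]
252 [239 312] [114, 88, 51]
258 [250 303] [112, 87, 48]
264 [250 303] [113, 88, 49]
270 [250 303] [113, 87, 49]
276 [251 302] [111, 85, 47]
282 [250 303] [183, 141, 80]
288 [249 304] [111, 86, 48]
294 [247 305] [188, 145, 83]
300 [245 307] [188, 145, 81]
306 [245 308] [73, 72, 73]
312 [245 308] [74, 73, 75]
318 [245 308] [74, 74, 75]
324 [246 306] [74, 73, 75]
330 [250 303] [74, 75, 76]
336 [257 296] [191, 146, 82]
342 [273 280] [163, 127, 80]
```

The axis leans about 6° the other way, so pressing the foot flat on the floor will straighten it. I check the nest centre from both starting pictures before going over.

```bash
python3 - <<'E'| sed 's/np.float64//g'
from h import *
for n,f,box in(('top','t0',(355,160,425,225)),('scene','s0',(312,155,370,198))):
    m=bot.camera_model(n);im=cv2.imread(f'pics/{f}.png');x0,y0,x1,y1=box;c=im[y0:y1,x0:x1]
    mk=((c.min(2)>190)).astype(np.uint8);k=max(cv2.findContours(mk,cv2.RETR_EXTERNAL,cv2.CHAIN_APPROX_NONE)[0],key=cv2.contourArea)
    W=np.array([onz(m,u+x0,v+y0,.01)[:2]*1000 for u,v in k[:,0]],np.float32);print(n,cv2.minAreaRect(W))
plan([(.54,-.15,.22,np.radians(84)),(.580,-.183,.20,np.radians(77))],.03)
E
```

```text
top ((578.7454223632812, -189.6580810546875), (115.20081329345703, 116.25942993164062), 74.42384338378906)
scene ((578.9306030273438, -190.6514892578125), (115.75473022460938, 115.6089096069336), 74.30834197998047)
wp 0 rows 3
[[(-0.0114), (0.0097), (-0.0219)], (0.034)]
[[(-0.0111), (0.0101), (-0.0219)], (0.034)]
[[(-0.0107), (0.0105), (-0.0219)], (0.034)]
wp 1 rows 2
[[(-0.0143), (0.0216), (0.01)], (0.061)]
[[(-0.013), (0.0224), (0.01)], (0.061)]
```

Both views agree: the nest centre is (0.579, −0.190) and the rims are at 74.4°.

```bash
python3 -m inch '[[[-0.011,0.01,-0.022],0.04,0],[[-0.011,0.01,-0.022],0.04,0],[[-0.01,0.011,-0.02],0.04,0],[[-0.014,0.022,0],0.07,0],[[-0.012,0.022,0.005],0.07,0],[[0,0,0],0,0],[[0,0,0],0,0],[[0,0,0],0,0],[[0,0,0],0,0],[[0,0,0],0,0]]' 20;python3 - <<'E'| sed 's/np.float64//g'
from h import *
p,y,s=pose();print(p,np.degrees(y),s['ft_force'])
plan([(.581,-.182,.165,np.radians(74.4))],.03)
E
python3 ang.py|sed -n 2p
```

```text
t: 16.1
position: [0.5802, -0.1682, 0.212]
eef_rot: [-2.463, -1.911, -0.02]
ft_force: [0.9, 0.6, -4.8]
finger_gap: 0.297
[ 0.58016591 -0.16815225  0.21195253] 75.62525274073944 [ 0.85783431  0.62901455 -4.80481704]
wp 0 rows 2
[[(-0.0066), (0.0021), (0.0235)], (0.011)]
[[(-0.0066), (0.0022), (0.0235)], (0.011)]
[(153, 107, 591), (170, 143, 662), (178, 141, 317), (193, 134, 684), (205, 59, 365), (220, 42, 289), (231, 46, 386), (237, 50, 336), (245, 42, 384), (277, 26, 261), (290, 51, 289), (301, 44, 396)]
```

```bash
python3 -m inch '[[[-0.007,0.002,0.012],0.011,0],[[-0.007,0.002,0.015],0.011,0],[[0,0,0.015],0,0],[[0,0,0.008],0,0],[[0,0,0],0,0],[[0,0,0],0,0],[[0,0,0],0,0],[[0,0,0],0,0],[[0,0,0],0,0],[[0,0,0],0,0]]' 20;python3 - <<'E'| sed 's/np.float64//g'
from h import *
p,y,s=pose();print(p,np.degrees(y),s['ft_force'],Rn.from_rotvec(s['eef_rot']).as_matrix()[:,2])
plan([(.581,-.182,.140,np.radians(74.4))],.03)
E
```

```text
t: 16.98
position: [0.5786, -0.1814, 0.1582]
eef_rot: [-2.483, -1.884, -0.019]
ft_force: [0.1, -0.1, -5.2]
finger_gap: 0.297
[ 0.57857847 -0.18142936  0.15824735] 74.38481193161108 [ 0.09066553 -0.07179531 -5.24734657] [-0.00519693  0.02689908 -0.99962465]
wp 0 rows 1
[[(0.0001), (0.0025), (0.0182)], (-0.0)]
```

Aligned. I lower gently onto the floor.

```bash
python3 -m inch '[[[0,0.002,0.012],0,0],[[0,0,0.008],0,0],[[0,0,0.004],0,0],[[0,0,0.003],0,0],[[0,0,0.002],0,0],[[0,0,0.001],0,0],[[0,0,0],0,0],[[0,0,0],0,0],[[0,0,0],0,0],[[0,0,0],0,0]]' 20;python3 - <<'E'| sed 's/np.float64//g'
from h import *
p,y,s=pose();print(p,np.degrees(y),s['ft_force'])
E
python3 ang.py|sed -n 2p
```

```text
t: 17.82
position: [0.5841, -0.182, 0.1325]
eef_rot: [-2.488, -1.888, -0.02]
ft_force: [-0.0, 0.1, 0.3]
finger_gap: 0.301
[ 0.58407368 -0.18197582  0.13247577] 74.38025629270271 [-0.04213205  0.07144111  0.32672723]
[(148, 119, 479), (171, 153, 583), (181, 142, 294), (193, 140, 675), (205, 57, 348), (220, 41, 284), (231, 44, 380), (237, 50, 326), (245, 41, 378), (278, 24, 274), (291, 44, 354), (301, 42, 400)]
```

```bash
python3 -m inch '[[[-0.003,0,0.002],0,0],[[-0.003,-0.001,0.002],0,0],[[-0.003,-0.001,0.001],0,0],[[-0.002,0,0.001],0,0],[[0,0,0.001],0,0],[[0,0,0],0,0],[[0,0,0],0,0],[[0,0,0],0,0],[[0,0,0],0,0],[[0,0,0],0,0]]' 20;python3 - <<'E'| sed 's/np.float64//g'
from h import *
p,y,s=pose();print(p,np.degrees(y),s['ft_force'],s['ft_torque'],Rn.from_rotvec(s['eef_rot']).as_matrix()[:,2])
E
python3 ang.py|sed -n 2p
```

```text
t: 18.7
position: [0.5821, -0.1886, 0.1314]
eef_rot: [-2.488, -1.889, -0.029]
ft_force: [-1.8, 1.8, 1.6]
finger_gap: 0.298
[ 0.58209529 -0.1886002   0.13135221] 74.42533489572271 [-1.75314824  1.83003021  1.62709615] [ 0.20682863  0.37273638 -0.01883326] [ 0.00384587  0.02525235 -0.99967371]
[(140, 127, 417), (163, 147, 701), (173, 135, 378), (186, 147, 691), (199, 51, 356), (217, 40, 321), (228, 41, 354), (234, 45, 304), (242, 38, 394), (279, 24, 273), (293, 48, 307), (304, 44, 346)]
```

```bash
python3 -m inch '[[[-0.003,0,0.002],0,0],[[-0.003,-0.001,0.002],0,0],[[-0.002,-0.001,0.002],0,0],[[0,0,0.002],0,0],[[0,0,0.002],0,0],[[0,0,0],0,0],[[0,0,0],0,0],[[0,0,0],0,0],[[0,0,0],0,0],[[0,0,0],0,0]]' 20;python3 - <<'E'| sed 's/np.float64//g'
from h import *
p,y,s=pose();print(p,np.degrees(y),s['ft_force'],s['ft_torque'],Rn.from_rotvec(s['eef_rot']).as_matrix()[:,2])
E
python3 ang.py|sed -n 2p
```

```text
t: 19.58
position: [0.5828, -0.1888, 0.1313]
eef_rot: [-2.485, -1.893, -0.04]
ft_force: [-1.3, -0.1, 1.6]
finger_gap: 0.306
[ 0.58280895 -0.18878889  0.13133205] 74.58764369012255 [-1.34787316 -0.1384806   1.62391016] [ 0.1094135   0.36837639 -0.03851785] [ 0.01016232  0.02939355 -0.99951626]
[(141, 129, 431), (164, 141, 643), (174, 147, 367), (186, 145, 713), (199, 52, 369), (217, 40, 316), (228, 40, 359), (234, 44, 301), (242, 38, 401), (279, 23, 272), (293, 47, 308), (304, 44, 348)]
```

It stands within about 3° of upright with its weight on the floor. When released it will settle flat, so I open the fingers gently.

```bash
python3 -m inch '[[[0,0,0],0,0.027],[[0,0,0],0,0.029],[[0,0,0],0,0.033],[[0,0,0],0,0.04],[[0,0,0],0,0.055],[[0,0,0],0,0.07],[[0,0,0],0,0.07],[[0,0,0],0,0.07],[[0,0,0],0,0.07],[[0,0,0],0,0.07]]' 20
python3 ang.py|head -2;python3 - <<'E'
import numpy as np,cv2
from h import *
w=np.load('w.npy');hsv=cv2.cvtColor(w,cv2.COLOR_RGB2HSV);mk=cv2.inRange(hsv,(13,90,40),(30,255,255))
for v in range(180,350,10):
    u=np.flatnonzero(mk[v,225:325])+225;print(v,u[[0,-1]] if len(u) else None,end=' ')
E
```

```text
t: 20.47
position: [0.5854, -0.1909, 0.1311]
eef_rot: [-2.49, -1.895, -0.046]
ft_force: [-0.5, 0.5, -0.1]
finger_gap: 0.818
[ 0.58540526 -0.19091707  0.13110542] 74.53693110355987 [-0.51696714  0.51293477 -0.0579353 ] 20.4667
[(139, 128, 382), (162, 150, 691), (172, 132, 348), (184, 138, 722), (197, 52, 351), (214, 39, 313), (224, 32, 399), (231, 32, 308), (239, 30, 384), (274, 19, 248), (288, 28, 292), (299, 34, 384)]
180 None 190 [243 297] 200 [240 300] 210 [235 303] 220 [231 307] 230 [232 306] 240 [233 306] 250 [233 306] 260 [234 305] 270 [235 305] 280 [235 304] 290 [239 296] 300 [236 299] 310 [235 300] 320 [237 298] 330 [243 293] 340 [268 286]
```

```bash
python3 -m inch '[[[0,0,-0.01],0,0.07],[[0,0,-0.02],0,0.07],[[0,0,-0.025],0,0.07],[[0,0,-0.025],0,0.07],[[0,0,-0.03],0,0.07],[[0,0,-0.03],0,0.07],[[-0.02,0,-0.02],0,0.07],[[-0.02,0,0],0,0.07],[[0,0,0],0,0.07],[[0,0,0],0,0.07]]' 20
python3 - <<'E'
from h import *
p,y,s=pose();print(p,s['ft_force'])
m=bot.camera_model('wrist');w=bot.snapshot('wrist');a=bot.snapshot('scene');sm=bot.camera_model('scene')
c=np.hstack([cv2.resize(a[100:220,270:430],(400,300),interpolation=cv2.INTER_CUBIC),cv2.resize(w,(400,300))]);cv2.imwrite('pics/f1.png',c[:,:,::-1])
b=(proj(sm,(.579,-.19,.01))-[270,100])*2.5;t=(proj(sm,(.579,-.19,.16))-[270,100])*2.5;print('ideal axis in crop',b,t)
K=np.array(m['intrinsics'])
def pf(X):
    c=np.array(m['R'])@X+m['t'];th=np.arctan2(np.hypot(c[0],c[1]),c[2]);return (K[:2,2]+K[0,0]*th*c[:2]/np.hypot(c[0],c[1]))/1.4+[400,0]
print('wrist base/top',pf(np.array([.579,-.19,.01])),pf(np.array([.579,-.19,.16])))
E
```

```text
t: 21.35
position: [0.5723, -0.2322, 0.3038]
eef_rot: [-2.486, -1.902, -0.048]
ft_force: [0.4, -0.1, 0.5]
finger_gap: 0.823
[ 0.57228515 -0.2321927   0.30382494] [ 0.38567572 -0.06199763  0.46059863]
ideal axis in crop [174.50168658 186.30909268] [191.22692088  97.00202677]
wrist base/top [593.25490639 101.94349099] [592.33118246 110.61882687]
```

View pics/f1.png

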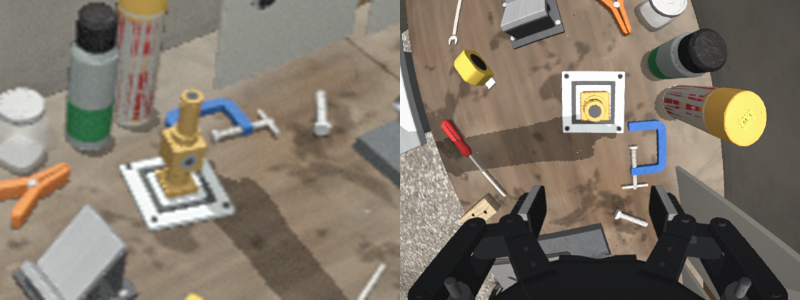

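The valve stands in the nest: foot in the rims at (179,183) in the scene crop, and stem top at (595,111) in the wrist half against the ideal (592,111). I check uprightness by number.

```bash
python3 - <<'E'
from h import *
from scipy.optimize import least_squares
p,y,s=pose();sm=bot.camera_model('scene');m=bot.camera_model('wrist')
a=bot.snapshot('scene');w=bot.snapshot('wrist');K=np.array(m['intrinsics'])
def mask(i): return cv2.inRange(cv2.cvtColor(i,cv2.COLOR_RGB2HSV),(13,80,40),(32,255,255))
mk=mask(a)[130:185,325:362]
n,l,st,_=cv2.connectedComponentsWithStats(mk);i=1+st[1:,4].argmax();print(st[i])
L=l==i;mid=[]
for v in range(L.shape[0]):
    u=np.flatnonzero(L[v])
    if len(u)>3: mid.append((v+130,(u[0]+u[-1])/2+325,len(u)))
print(mid)
for z in(.012,.034,.10,.13,.158): print(z,np.round(proj(sm,(.579,-.19,z)),1))
mw=mask(w)[90:190,240:310];n,l,st,_=cv2.connectedComponentsWithStats(mw);i=1+st[1:,4].argmax();print('wrist',st[i]+np.array([240,90,0,0,0]))
L=l==i;print([(v+90,*(np.flatnonzero(L[v])[[0,-1]]+240)) for v in range(0,100,4) if L[v].any()])
g=cv2.cvtColor(w,cv2.COLOR_RGB2GRAY)
def pf(X):
    c=np.array(m['R'])@X+m['t'];th=np.arctan2(np.hypot(c[0],c[1]),c[2]);return K[:2,2]+K[0,0]*th*c[:2]/np.hypot(c[0],c[1])
x=np.array([np.cos(y),np.sin(y),0]);yy=np.array([np.sin(y),-np.cos(y),0]);C=np.array([.579,-.19,0])
for nm,dx,z in[('foot far',.022,.022),('foot near',-.022,.022),('body far',.022,.094),('body near',-.022,.094),('stem far',.013,.16),('stem near',-.013,.16)]:print(nm,np.round(pf(C+x*dx+[0,0,z]),1))
E
```

```text
[  7   6  21  43 498]
[(136, np.float64(346.5), 6), (137, np.float64(346.5), 4), (138, np.float64(346.0), 5), (139, np.float64(346.0), 6), (140, np.float64(346.0), 9), (141, np.float64(345.5), 8), (142, np.float64(345.5), 8), (143, np.float64(346.0), 7), (144, np.float64(345.5), 8), (145, np.float64(345.5), 8), (146, np.float64(345.5), 8), (147, np.float64(345.0), 7), (148, np.float64(345.0), 7), (149, np.float64(344.5), 8), (150, np.float64(344.0), 9), (151, np.float64(342.5), 14), (152, np.float64(342.0), 15), (153, np.float64(341.5), 16), (154, np.float64(342.0), 17), (155, np.float64(342.5), 18), (156, np.float64(342.5), 18), (157, np.float64(343.0), 19), (158, np.float64(343.0), 19), (159, np.float64(343.0), 19), (160, np.float64(342.0), 19), (161, np.float64(342.0), 19), (162, np.float64(342.5), 13), (163, np.float64(342.5), 10), (164, np.float64(343.0), 8), (165, np.float64(343.5), 7), (166, np.float64(343.0), 9), (167, np.float64(342.0), 12), (168, np.float64(339.5), 16), (169, np.float64(339.0), 13), (170, np.float64(339.0), 13), (171, np.float64(339.5), 14), (172, np.float6
[... 172 characters left out ...]
p.float64(338.5), 4)]
0.012 [339.9 174.1]
0.034 [340.8 169.2]
0.1 [343.7 153.9]
0.13 [345.1 146.5]
0.158 [346.4 139.3]
wrist [ 254  128   41   44 1462]
[(130, np.int64(256), np.int64(293)), (134, np.int64(254), np.int64(294)), (138, np.int64(254), np.int64(294)), (142, np.int64(254), np.int64(294)), (146, np.int64(254), np.int64(294)), (150, np.int64(254), np.int64(294)), (154, np.int64(255), np.int64(294)), (158, np.int64(255), np.int64(294)), (162, np.int64(255), np.int64(294)), (166, np.int64(255), np.int64(294)), (170, np.int64(257), np.int64(280))]
foot far [271.5 126.4]
foot near [271.6 160.5]
body far [271.1 127.8]
body near [271.2 168.9]
stem far [270.4 140.2]
stem near [270.5 170.1]
```

The axis matches an upright part on the floor in both views, to within a pixel in the scene view and 3 pixels (about 4 mm sideways) in the wrist view. I hand in.

```bash
python3 -c "
from h import *
print(bot.read_state()['t'],bot.read_state()['qvel'].round(4));print(bot.job_done())"
```

```text
21.55 [-0.0023  0.0067 -0.0012  0.0027  0.0024 -0.      0.0024]
the job is handed in; nothing more can be done
None
```

The larger valve is standing on its foot in the nest and let go. I handed the job in at about 21.6 s of the 48 s; no verdict is reported.

- **Parking:** I gripped the valve by its stem and let it droop foot-down. I then laid it on the 45° slope against the lip and released it.
- **Standing it up:** I took it again by the stem and lifted it clear. I straightened it against the block's vertical back face, which was an extra contact not in the task. Then I lowered it into the nest, released it and backed off.

**Parked check:** the valve lay flat on the slope, with its edges about 5 px (4 mm) from prediction on the lip side. The foot was seated at the lip and the finger force was near zero.

**Final check:**
- In the scene view the stem axis matched an upright part at the nest centre to within about 0.5 px.
- In the wrist view it sat about 3 px, roughly 4 mm, off centre. The allowance is 16 mm.
- I judged the height from the stem top and foot edges, which agreed to 1–2 px.
- The gripper hung about 14 cm above the valve, touching nothing.

**Less certain:**
- Before release the valve still leaned about 3°, and further pressing did not reduce it. I relied on it settling flat when let go, which the last pictures support.
- My first wrist measurement was about 15 mm off, because the picture was taken while the arm was still settling. I measured again before gripping.
- I did not measure the tools against their starting positions. I saw no sign that any had moved.

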